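Nip a cemented heel lift in the locking clamp

ROBOT

A 6-joint arm with a two-finger parallel gripper is mounted at the origin on the work surface. World frame = base frame: x ahead of the robot, y to its left, z up, the work surface at z = 0. Lengths are in m, angles in rad, forces in N, time in s.
With the tool pointing down it reaches from about 0.35 to 0.875 m from the base axis. Payload 4.2 kg.
Tool frame: the origin (TCP) lies on the centre line of the jaws, within the pads' length; the fingertips stand 8 mm ahead of it and the grasp point (between the pads) lies 11 mm behind it; z points along the fingers, y is the line along which they close (so a half turn about z gives the same grasp; the last joint's range is limited). The gripper opens to 85 mm and grips with 20 to 120 N. Pads are 22 mm wide; open, the fingers measure 114 mm over their backs; the gripper's body (76 mm by 85 mm) begins 54 mm behind the grasp point. The pads swing forward as they close: fully open they stand 13 mm farther back than shut.
Start: joints at [1.473, 0.385, 0.008, 0, -1.194, -0.259], TCP at [0.218, 0.586, 0.239] pointing down, gripper open.
Joint ranges: [-3.14, 3.14], [-1.21, 2.06], [-1.07, 1.41], [-3.16, 2.05], [-2.99, -0.16], [-3.1, 3.1]. Speed limits (rad/s): [2.79, 2.79, 3.14, 3.14, 3.14, 3.14].

INTERFACE

Orientations are given as a unit quaternion [x, y, z, w].
In Python, from cell import env gives the robot as it stands.
- The arm moves only by the tool drive_tool, never from a script. Its argument "moves" is a list of rows, each an object with "xyz": the shift along the world's x, y, z normalised to -1 to 1, where 1 is 0.04 m, a list of three; "twist": the turn, a rotation vector about the world's x, y, z normalised to -1 to 1, where 1 is pi rad, a list of three; "claw": the gripper command: -1 is fully open, 1 is shut, values between are in proportion. A call has 1 to 20 rows; each row shifts and turns the commanded pose from where the row before left it; what a row does not reach is not made up. A row lasts 1/8 s, in which the tool goes at most 62.5 mm and 10.7 degrees, less where a joint would pass 70% of its speed; a pose out of reach is approached as far as the arm can. A call with a number of a shift or a turn outside -1 to 1 is refused whole. A call with a gripper value outside its range is refused whole. The fingers move at their own pace and stop on an object; "grip_force" is the grip in N (left out, the last holds). Time passes only in rows, so rows that do not move let the fingers close. It gives the time, the measured TCP pose, the force, the opening and the grip force at its end, in the units of the state.
- env.observe(): the state, without advancing time (a new reading comes with each control period).
- env.snapshot(name): name is "side" or "top" or "wrist"; returns a dict with "img" (384x512x3 uint8, red, green, blue), "fx", "fy", "cx", "cy" (pixels), "cam_to_world" (4x4, takes a point from camera to world coordinates). Camera axes: x right, y up, looking along -z (the intrinsics and any distortion apply to the point x, -y, -z); pixel columns grow to the right and rows downward; lengths in m; the calibration is good to about 2 mm. The wrist camera is an equidistant fisheye: a pixel r from the principal point sees the ray r / f radians off the axis. A picture is of the moment at which its call begins. There is no depth.
- env.sign_off(): hands the job in; it is judged then, once.
Trained networks look in a picture, given as the dict that the camera call returned (one of the last four; its "shot" number tells which), for a name from the list of things; names that differ only in an ending like _2 or _b are one class to them, and where a whole thing is asked for, a point or a joint stands for the part that bears it (a point fixed in the world has none). Each returns a list of dicts, best first, with "conf" (0 to 1); they miss things now and then, are a little off and sometimes report something else, mostly with a low value. They report only what shows in the picture. A call takes as long as a camera call. They do not tell look-alikes from the thing itself.
- env.recognise(picture, thing): "point" ([column, row] in pixels, amid what is visible of it).
- env.trace(picture, thing): "region" (384x512 bool, what is visible of it) and "point" ([column, row] in pixels, amid what is visible of it).
- env.tip_of(picture, thing): "point" ([column, row] in pixels: a listed point, or the origin of a listed thing).
The state is a dict: "time_s": time; "joint_positions": joint angles; "qvel": joint speeds; "joint_torque": joint torques, N m; "position": TCP position; "tcp_rot": TCP orientation; "wrist_force": force on the tool from outside, world axes, zero at the start; "moment": the same for the moment, N m; "finger_gap": opening from 0.0 (shut) to 1.0 (fully open); "finger_force": force on a finger pad.
Only numpy, scipy, OpenCV 4.12 (cv2) and the standard library are available. Lean on these libraries where they do the work, as an engineer would, in place of code of your own. Each camera call takes 0.05 s, during which the arm holds its last target. There are 200 camera calls.

TASK

Lay the brown heel on the bed of the bench locking clamp, flat side down with its black rubber lift towards the moving jaw, and slide it gently home against the throat stop. Squeeze the red handle just until the clamp snaps over centre and bottoms, without forcing it further, and take your hand off so that it nips the lift for three seconds by itself. Then flick the yellow release lever so the jaws spring open, leaving the heel lying on the bed and everything else on the bench undisturbed.

Things in the scene. Friction and masses are not known exactly. Their poses are not given: they have to be found in the camera images.
- clamp: Locking C-clamp pliers bolted flat on a grey base plate fixed to the bench. Origin on the bench under the jaw pivot; z up, +x from moving jaw to fixed jaw, handles run to +y, jaws reach to -y. Base plate x -76 to 74, y -163 to 42 mm, its top (the bed) at z 12. Moving parts turn level at z 31 to 53; past y 42 bare bench lies under them. Other x, y are in this frame (mm).
- bed (a point): Point on the bed (clamp 0, -83, z 12) on the pads' axis. The underside centre of a heel lies within 10 mm of it in y when home against the stop.
- stop_rail: The throat stop: two steel strips fixed on the bed (origin at clamp 0, -58, z 12) and between them a dark block with a brass thumb screw, set by the last user: its face, 44 mm wide, facing -y, to z 37, stands somewhere from clamp y -68 to -48. Its setting is not measured: find it by touch. It is firm; come slowly, a few newtons tell. Over 18 N shifts the lift.
- mouth (a point): Set-down point on the bed (clamp -4, -128, z 12), 35 to 55 mm short of home, with room for a finger between heel and stop; from here the heel is pushed along +y by its outer side. The mouth between the open pads is some 70 mm.
- fixed_pad (a point): Face centre of the fixed jaw's round rubber pad, 30 mm across: clamp 25.5, -83, z 42, facing -x. Its steel C arm stands at x 58 to 74, y -91 to -30, up to z 52. The closing pad slides the heel the last millimetres against it and may draw it about 3 mm off the stop; that is all right.
- screw_knob (a point): End of the adjusting knob, 18 mm across, behind the fixed handle: clamp 32, 188, z 42. The fixed handle is a steel bar at x 23.5 to 40.5, y up to 166, z 32 to 52.
- heel: Brown heel block, a 6 mm black rubber top lift cemented on one end; loose, about 0.13 kg (varies). Lies on its flat face: 51 mm along its x (lift at the -x end), 50 mm wide in y with upright flat sides to z 26, rounded top at z 51. Origin: centre of the underside. Take it across the 50 mm from above. Starts within 0.5 rad of the world's axes; in the clamp its axes run along the clamp's.
- lift_face (a point): Centre of the outer face of the lift: heel x = -25.5, z = 26 mm. It faces the moving jaw (clamp -x) in the clamp.
- pad: Round black rubber pad, 30 mm across, 10 mm thick, on the tip of the moving jaw (clamp -x side); origin at the centre of its back. It gives a few millimetres and presses the heel with about 60 N when locked.
- handle: Moving handle with the red sleeve (18 mm thick, 22 mm high, about 110 mm long); origin at its pivot in the jaw. Sprung open. It is pushed towards the fixed handle: clamp +x, on the sleeve's outer face.
- handle_grip (a point): Push point on the red sleeve's outer (-x) face, z 42. Clamp (-132, 166) open, (-56, 186) locked. The push is 2 to 6 N until the pad meets the heel near x -100, rises to 8 to 12 N near x -82, then fades; dead centre at x -66. Past it the handle snaps ahead on its own and bottoms on a hard stop at x -56. Over 25 N strains the clamp.
- toggle (a joint): Angle of the toggle link to the handle (rad): 0 open (sprung rest), 0.743 dead centre, 0.813 locked on its stop, where the clamp stays by itself.
- lever (a joint): Angle of the release lever in the handle (rad): 0 at rest, up to 0.28 as its tail is pushed outwards (clamp -x, towards the red sleeve). About 4 N on the tail unlocks the clamp within 0.15 rad; the handle then springs open to -x by itself.
- lever_tail (a point): Centre of the inner (+x) face of the yellow lever's tail, a blade 7 mm thick, 20 mm high, 60 mm long along the inner side of the red sleeve. Clamp (-19, 222), z 42, when locked; about 40 mm free from there to the knob and the fixed handle's line, for a finger from above.
- spare_heel: Bystander: a second, all-black heel block of the same 51 x 50 x 51 mm shape without a lift, for a later job. Leave it alone.
- hammer: Bystander: a hammer lying on the bench. Leave it alone.
- weight: Bystander: a black steel knob weight, 48 mm across, 66 mm high, standing. Leave it alone.
- pencil: Bystander: an orange pencil, 8 mm thick, 140 mm long, lying. Leave it alone.
- awl: Bystander: an awl lying, wooden handle 82 mm long and 26 mm thick, steel spike. Leave it alone.
- cement: Bystander: an amber jar of contact cement with a dark cap, 68 mm across, 85 mm high, standing. Leave it alone.
Things that resemble listed ones, but are neither listed nor needed, are in the scene too. Of the things that look like the heel, the middle-sized one is meant.

How it is judged:
By the outcome, as a careful person would: the job done as asked, in the order asked, and still so for the second after the job is handed in, with the robot touching nothing.
It also fails if it takes over 72 s, if anything falls off the work surface, if the arm or the gripper's body presses on something with over 40 N, if the wrist force passes 120 N, or if a joint passes its speed limit or range.

## Working session

There is one attempt and no reset: what is moved stays moved. The work goes in short steps, Python scripts to look and compute and a tool call to move; the robot and the scene stay as the last step left them, time stands still between calls to the robot, and variables do not carry over. Pictures are saved under pics/ and viewed, at most 14 in all, crops included, and the job is handed in when it is done.

Besides the shell and the picture viewer there is one more tool, called after "Request:" by a JSON object that holds its "fn" and its "kwargs". drive_tool: Moves the arm, as the interface text tells. Its arguments: {"type":"object","properties":{"moves":{"type":"array","items":{"type":"object","properties":{"xyz":{"type":"array","items":{"type":"number"}},"twist":{"type":"array","items":{"type":"number"}},"claw":{"type":"number"}}}},"grip_force":{"type":"number"}},"required":["moves"]}

```bash
ls; mkdir -p pics; cat > h.py <<'E'
import numpy as np, cv2
from cell import env
def ray(s,px):
    M=np.array(s["cam_to_world"]);u=(px[0]-s["cx"])/s["fx"];v=(px[1]-s["cy"])/s["fy"]
    if s.get("fish"):
        r=np.hypot(u,v);k=np.sin(r)/r if r>1e-9 else 1;d=np.array([u*k,-v*k,-np.cos(r)])
    else: d=np.array([u,-v,-1.])
    return M[:3,3],M[:3,:3]@d
def at(s,px,z):
    o,d=ray(s,px);return o+d*(z-o[2])/d[2]
def shot(n):
    s=env.snapshot(n);s["fish"]=n=="wrist";return s
def px(s,P):
    M=np.array(s["cam_to_world"]);c=M[:3,:3].T@(np.array(P)-M[:3,3]);x,y,z=c[0],-c[1],-c[2]
    if s.get("fish"):
        r=np.hypot(x,y);t=np.arctan2(r,z);x,y,z=x/r*t,y/r*t,1
    return s["cx"]+s["fx"]*x/z,s["cy"]+s["fy"]*y/z
def save(s,n,scale=1.5,crop=None):
    im=s["img"][:,:,::-1]
    if crop: im=im[crop[1]:crop[3],crop[0]:crop[2]]
    cv2.imwrite("pics/"+n+".png",cv2.resize(im,None,fx=scale,fy=scale,interpolation=cv2.INTER_CUBIC))
E
cat > a.py <<'E'
from h import *
np.set_printoptions(precision=4,suppress=True)
o=env.observe();print({k:np.round(v,3) for k,v in o.items()})
for n in ["top","side"]:
    s=shot(n);save(s,n+"0");print(n,[k for k in s],np.array(s["cam_to_world"])[:3,3],s["fx"])
    for t,z in [("bed",.012),("mouth",.012),("fixed_pad",.042),("screw_knob",.042),("handle_grip",.042),("stop_rail",.012),("clamp",0),("handle",.042),("lever_tail",.042),("heel",0),("lift_face",.026),("spare_heel",0),("pad",.042)]:
        for r in env.tip_of(s,t)[:4]: print(t,round(r["conf"],2),np.round(r["point"],1),at(s,r["point"],z)[:2])
E
python3 a.py
```

```text
pics
{'time_s': np.float64(0.0), 'joint_positions': array([ 1.473,  0.386,  0.007, -0.   , -1.194, -0.259]), 'qvel': array([-0.   ,  0.001, -0.001, -0.001,  0.   ,  0.001]), 'joint_torque': array([ -0.001, -39.23 ,  18.84 ,   4.186,  -0.005,  -0.   ]), 'position': array([0.218, 0.585, 0.238]), 'tcp_rot': array([ 0.984, -0.178, -0.   ,  0.001]), 'wrist_force': array([-0.025, -0.378,  0.325]), 'moment': array([ 0.02 ,  0.05 , -0.032]), 'finger_force': np.float64(0.0), 'finger_gap': np.float64(1.002)}
top ['img', 'fx', 'fy', 'cx', 'cy', 'cam_to_world', 'shot', 'fish'] [0.4407 0.0512 0.9774] 351.554717792393
bed 0.89 [305.  181.2] [ 0.5883 -0.0635]
bed 0.57 [394.2 237.3] [ 0.4303 -0.2993]
fixed_pad 0.64 [306.9 169.4] [ 0.6158 -0.0661]
screw_knob 0.58 [202.5 171.1] [0.6167 0.2162]
handle_grip 0.96 [216.6 233.6] [0.4479 0.1782]
handle_grip 0.41 [ 95.2 230.7] [0.4609 0.5025]
stop_rail 0.61 [296.3 179.6] [ 0.5933 -0.0395]
stop_rail 0.41 [198.9 231.1] [0.4557 0.2308]
clamp 0.63 [275.9 182.6] [0.5877 0.0168]
clamp 0.43 [430.1 184. ] [ 0.5757 -0.4124]
handle 0.63 [267.1 189.3] [0.5637 0.0423]
h
[... 821 characters left out ...]
 0.44 [231.4 286.9] [ 0.4534 -0.3282]
screw_knob 0.26 [284.5 319.9] [ 0.5774 -0.4358]
handle_grip 0.78 [224.1 171.9] [0.4461 0.1678]
stop_rail 0.45 [267.2 213.1] [ 0.5813 -0.0336]
clamp 0.96 [266.4 205.1] [0.5844 0.018 ]
handle 0.72 [256.7 193.7] [0.5533 0.0333]
handle 0.28 [226.5 127.5] [0.4639 0.4799]
handle 0.21 [273.9 227. ] [ 0.5913 -0.1271]
lever_tail 0.52 [224.3 162.5] [0.4483 0.2258]
heel 0.82 [231.6 286.3] [ 0.4523 -0.297 ]
heel 0.68 [184.4 258.4] [ 0.3165 -0.1843]
heel 0.5 [199.1 286.3] [ 0.3628 -0.2872]
lift_face 0.94 [178.  257.4] [ 0.3029 -0.2002]
lift_face 0.82 [207.1 278.2] [ 0.3876 -0.2819]
spare_heel 0.59 [284.  318.3] [ 0.5815 -0.4074]
pad 0.56 [250. 211.] [ 0.5241 -0.0483]
```

View pics/top0.png

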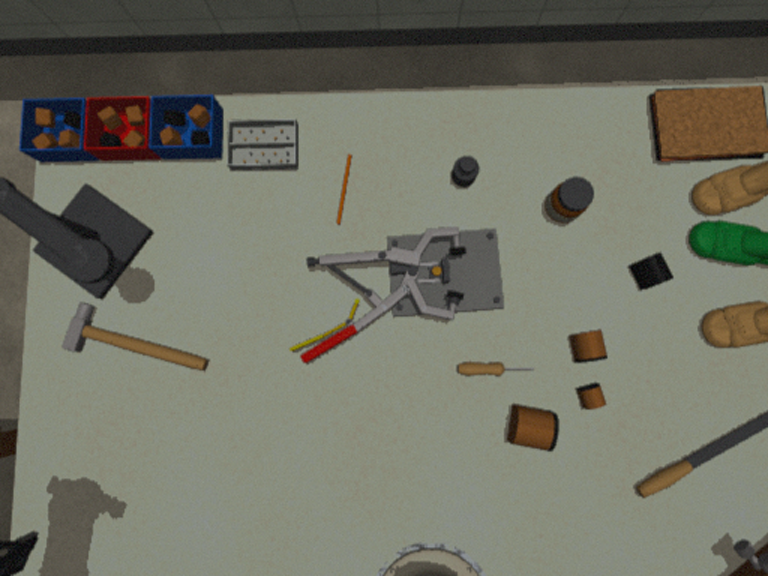

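View pics/side0.png

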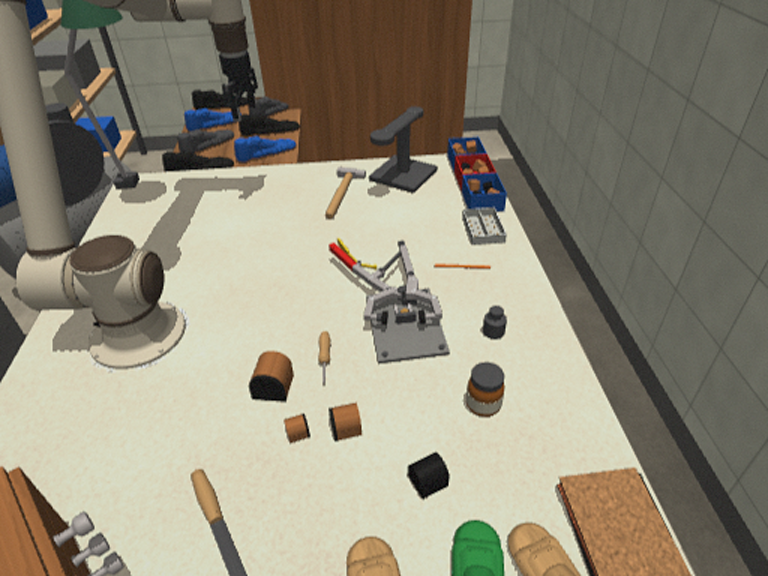

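The middle-sized brown heel is at about (588,346) in the top picture, with its dark lift towards world -x. The clamp plate corners are at (387,237), (495,229), (503,306) and (393,317), so the clamp axes are nearly the world's.

```bash
cat > b.py <<'E'
from h import *
np.set_printoptions(precision=4,suppress=True)
s=shot("top")
for t in env.trace(s,"heel")[:4]:
    c,_=cv2.findContours(t["region"].astype(np.uint8),0,2);c=max(c,key=cv2.contourArea)
    r=cv2.minAreaRect(c);print(t["conf"],t["point"],r,at(s,r[0],.04)[:2])
C=np.array([(387,237),(495,229),(503,306),(393,317)])/1.5
W=np.array([at(s,c,.012)[:2] for c in C]);print(W)
L=np.array([(.074,.042),(.074,-.163),(-.076,-.163),(-.076,.042)])
a=L-L.mean(0);b=W-W.mean(0);th=np.arctan2((a[:,0]*b[:,1]-a[:,1]*b[:,0]).sum(),(a*b).sum())
R=np.array([[np.cos(th),-np.sin(th)],[np.sin(th),np.cos(th)]]);t=W.mean(0)-R@L.mean(0);print("clamp",t,th,W-(L@R.T+t))
E
python3 b.py
```

```text
0.8 [392.7, 229.9] ((391.770263671875, 230.6216278076172), (20.2210750579834, 22.687061309814453), 80.53767395019531) [ 0.4481 -0.2839]
0.7 [311.1, 113.6] ((309.5, 114.0), (20.0, 17.0), 90.0) [ 0.7711 -0.0786]
0.58 [392.9, 263.7] ((394.2000427246094, 263.6000061035156), (18.34120750427246, 17.708751678466797), 71.56504821777344) [ 0.3627 -0.2848]
[[ 0.6565  0.0658]
 [ 0.6677 -0.1359]
 [ 0.5235 -0.1445]
 [ 0.5068  0.0572]]
clamp [0.5857 0.0211] 0.06524149907756156 [[-0.0003 -0.0021]
 [-0.0025  0.0009]
 [ 0.003   0.002 ]
 [-0.0003 -0.0009]]
```

Request:
{"fn": "drive_tool", "kwargs": {"moves": [{"xyz": [0.6, -1, 0], "twist": [0, 0, 0], "claw": -1}, {"xyz": [0.6, -1, 0], "twist": [0, 0, 0], "claw": -1}, {"xyz": [0.6, -1, 0], "twist": [0, 0, 0], "claw": -1}, {"xyz": [0.6, -1, 0], "twist": [0, 0, 0], "claw": -1}, {"xyz": [0.6, -1, 0], "twist": [0, 0, 0], "claw": -1}, {"xyz": [0.6, -1, 0], "twist": [0, 0, 0], "claw": -1}, {"xyz": [0.6, -1, 0], "twist": [0, 0, 0], "claw": -1}, {"xyz": [0.6, -1, 0], "twist": [0, 0, 0], "claw": -1}, {"xyz": [0.6, -1, 0], "twist": [0, 0, 0], "claw": -1}, {"xyz": [0, -1, 0], "twist": [0, 0, 0], "claw": -1}, {"xyz": [0, -1, 0], "twist": [0, 0, 0], "claw": -1}, {"xyz": [0, -1, 0], "twist": [0, 0, 0], "claw": -1}, {"xyz": [0, -1, 0], "twist": [0, 0, 0], "claw": -1}, {"xyz": [0, -1, 0], "twist": [0, 0, 0], "claw": -1}]}}

```text
time_s: 3.25
position: [0.4342, 0.0244, 0.2397]
tcp_rot: [0.984, -0.177, 0.0, -0.0]
wrist_force: [1.3, -0.5, 0.2]
finger_gap: 0.997
finger_force: 0.0
```

```bash
cat > c.py <<'E'
from h import *
np.set_printoptions(precision=4,suppress=True)
s=shot("wrist");save(s,"w1");print(np.array(s["cam_to_world"]),s["fx"])
for t,z in [("fixed_pad",.042),("screw_knob",.042),("handle_grip",.042),("stop_rail",.012),("clamp",0),("lever_tail",.042),("pad",.042),("heel",0)]:
        for r in env.tip_of(s,t)[:2]: print(t,round(r["conf"],2),np.round(r["point"],1),at(s,r["point"],z)[:2])
E
python3 c.py
```

```text
[[-0.3491  0.8917  0.2881  0.509 ]
 [-0.9371 -0.332  -0.1077 -0.0031]
 [-0.0004 -0.3075  0.9515  0.3737]
 [ 0.      0.      0.      1.    ]] 297.3186396354542
fixed_pad 0.48 [277.   23.7] [ 0.5791 -0.0568]
screw_knob 0.86 [67.1 93.5] [0.6101 0.2089]
screw_knob 0.61 [207.3  73.1] [0.5532 0.0344]
handle_grip 0.94 [133.  202.5] [0.4464 0.1819]
handle_grip 0.51 [104.6 208.3] [0.4535 0.2256]
stop_rail 0.96 [257.   26.1] [ 0.5905 -0.0381]
clamp 0.6 [216.4  49.4] [0.5829 0.018 ]
lever_tail 0.9 [101.6 206.9] [0.4568 0.229 ]
pad 0.69 [286.2  60.4] [ 0.536  -0.0515]
pad 0.34 [206.2  70.7] [0.5562 0.0346]
heel 0.87 [413.1 191.8] [ 0.312  -0.1799]
heel 0.75 [463.3 142.2] [ 0.3567 -0.2862]
```

View pics/w1.png

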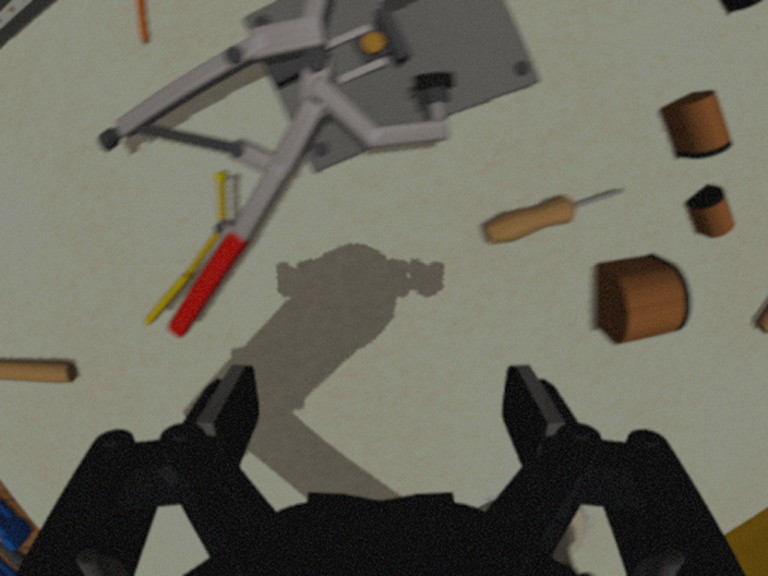

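Request:
{"fn": "drive_tool", "kwargs": {"moves": [{"xyz": [0, -1, 0], "twist": [0, 0, 0], "claw": -1}, {"xyz": [0, -1, 0], "twist": [0, 0, 0], "claw": -1}, {"xyz": [0, -1, 0], "twist": [0, 0, 0], "claw": -1}, {"xyz": [0, -1, 0], "twist": [0, 0, 0], "claw": -1}, {"xyz": [0, -1, 0], "twist": [0, 0, 0], "claw": -1}, {"xyz": [0, -1, -0.5], "twist": [0, 0, 0], "claw": -1}, {"xyz": [0, -1, -0.5], "twist": [0, 0, 0], "claw": -1}, {"xyz": [0, 0, 0], "twist": [0, 0, 0], "claw": -1}]}}

```text
time_s: 4.7
position: [0.4335, -0.2554, 0.1972]
tcp_rot: [0.984, -0.179, -0.002, -0.0]
wrist_force: [-1.0, 0.5, 0.5]
finger_gap: 0.995
finger_force: 0.0
```

The wrist view shows the clamp open, red sleeve near (205,285), thumb screw at (372,42), the mid heel at (697,125) with its lift on the near (-x) side.

```bash
cat > d.py <<'E'
from h import *
np.set_printoptions(precision=4,suppress=True)
s=shot("wrist");save(s,"w2")
for t in env.trace(s,"heel")[:3]:
    c,_=cv2.findContours(t["region"].astype(np.uint8),0,2);c=max(c,key=cv2.contourArea)
    p=cv2.boxPoints(cv2.minAreaRect(c));print(t["conf"],t["point"],p.tolist(),at(s,t["point"],.03)[:2])
for t,z in [("heel",0),("lift_face",.026),("fixed_pad",.042),("stop_rail",.012),("clamp",0)]:
        for r in env.tip_of(s,t)[:3]: print(t,round(r["conf"],2),np.round(r["point"],1),at(s,r["point"],z)[:2])
E
python3 d.py
```

```text
0.93 [305.1, 218.7] [[280.1200256347656, 211.16001892089844], [307.6400451660156, 190.52000427246094], [333.6800231933594, 225.24000549316406], [306.1600036621094, 245.88002014160156]] [ 0.3649 -0.2911]
0.7 [229.3, 285.2] [[194.53744506835938, 256.01800537109375], [257.5888977050781, 247.22015380859375], [266.5013732910156, 311.09283447265625], [203.44992065429688, 319.89068603515625]] [ 0.3109 -0.1773]
0.69 [281.0, 151.1] [[247.21083068847656, 135.0648651123047], [290.6297607421875, 112.07838439941406], [317.75140380859375, 163.30812072753906], [274.33245849609375, 186.2946014404297]] [ 0.4461 -0.2904]
heel 0.94 [304.3 210.2] [ 0.3616 -0.2942]
heel 0.81 [233.6 270.8] [ 0.3114 -0.1814]
heel 0.56 [279.7 143.4] [ 0.4487 -0.2926]
lift_face 0.82 [293.7 170.8] [ 0.4205 -0.2962]
lift_face 0.75 [302.4 207.4] [ 0.3772 -0.2923]
lift_face 0.68 [261.7 283.2] [ 0.2972 -0.2151]
fixed_pad 0.69 [39.7 89.3] [ 0.6204 -0.0639]
clamp 0.65 [ 30.5 139.3] [0.5842 0.0155]
```

View pics/w2.png

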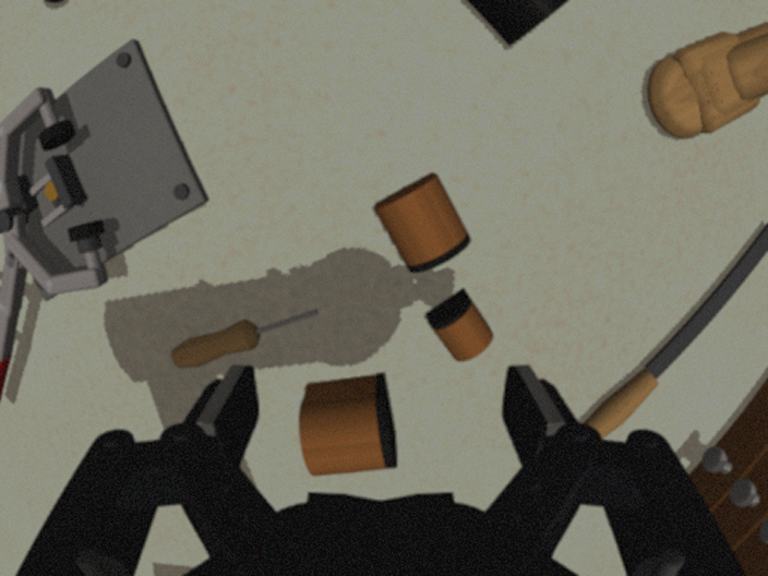

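The mid heel spans (376,208), (437,174), (469,243) and (418,270), with the lift on the lower, -x side. The small heel at (460,325) lies about 60 mm nearer the robot.

```bash
cat > e.py <<'E'
from h import *
s=shot("wrist");c=np.array([(376,208),(437,174),(469,243),(418,270)])/1.5
for z in (0,.026): 
    P=np.array([at(s,p,z)[:2] for p in c]);print(z,P.round(4).tolist())
    for i,j in((0,1),(3,2),(0,3),(1,2)): print(np.degrees(np.arctan2(*(P[j]-P[i])[::-1])),np.linalg.norm(P[j]-P[i]))
# reprojection fit of box outline to the traced mask
m=[t for t in env.trace(s,"heel") if np.hypot(*(np.array(t["point"])-[281,151]))<20][0]["region"]
a=np.linspace(0,np.pi,13)
prof=[(-.025,0),(.025,0),(.025,.026),(-.025,.026)]+[(.025*np.cos(t),.026+.025*np.sin(t)) for t in a]
def mask(q):
    x,y,t=q;C,S=np.cos(t),np.sin(t)
    pts=np.array([px(s,(x+C*u-S*v,y+S*u+C*v,z)) for u in(-.0255,.0255) for v,z in prof])
    k=np.zeros(m.shape,np.uint8);cv2.fillConvexPoly(k,cv2.convexHull((pts*16).round().astype(np.int32)),1,shift=4);return k>0
from scipy.optimize import minimize
f=lambda q:(mask(q)^m).sum()
r=min((minimize(f,(.45,-.292,t),method="Nelder-Mead",options=dict(initial_simplex=[(.45,-.292,t),(.46,-.292,t),(.45,-.285,t),(.45,-.292,t+.15)])) for t in(-.2,0,.1,.2)),key=lambda r:r.fun)
print(r.x,r.fun,m.sum());print([np.round(px(s,(r.x[0],r.x[1],0)),1)])
E
python3 e.py
```

```text
0 [[0.4671, -0.262], [0.4759, -0.3139], [0.4171, -0.3204], [0.4102, -0.2758]]
-80.45627946287922 0.05257563305147124
-81.23838828487018 0.04510624401924413
-166.41289563805927 0.058544806356592295
-173.70084981585723 0.05910953341752874
0.026 [[0.4704, -0.2635], [0.4785, -0.3113], [0.4243, -0.3173], [0.418, -0.2762]]
-80.45627946287922 0.04848547631311772
-81.2383882848702 0.04159717342495356
-166.41289563805927 0.05399027376578948
-173.70084981585723 0.05451106750515548
[ 0.44892836 -0.29225615  0.19809842] 160.0 2516
[array([281.2, 144.5])]
```

Request:
{"fn": "drive_tool", "kwargs": {"moves": [{"xyz": [0.13, -0.31, 0], "twist": [0, 0, 0.057], "claw": -1}, {"xyz": [0.13, -0.31, -0.5], "twist": [0, 0, 0.057], "claw": -1}, {"xyz": [0.13, -0.3, -1], "twist": [0, 0, 0.056], "claw": -1}, {"xyz": [0, 0, -1], "twist": [0, 0, 0], "claw": -1}, {"xyz": [0, 0, -0.6], "twist": [0, 0, 0], "claw": -1}, {"xyz": [0, 0, 0], "twist": [0, 0, 0], "claw": -1}, {"xyz": [0, 0, 0], "twist": [0, 0, 0], "claw": -1}]}}

```text
time_s: 6.02
position: [0.4509, -0.2914, 0.0765]
tcp_rot: [0.996, 0.089, 0.001, 0.001]
wrist_force: [-0.3, 0.2, 0.8]
finger_gap: 0.999
finger_force: 0.0
```

```bash
cat > f.py <<'E'
from h import *
s=shot("wrist");save(s,"w3",1.2)
print(env.observe()["position"],px(s,(.449,-.292,.051)),px(s,(.449,-.292,.0)))
E
python3 f.py
```

```text
[ 0.45098829 -0.2914161   0.07683008] (np.float64(253.5459886658997), np.float64(238.24709898855374)) (np.float64(253.4001259538258), np.float64(207.65887470411008))
```

View pics/w3.png

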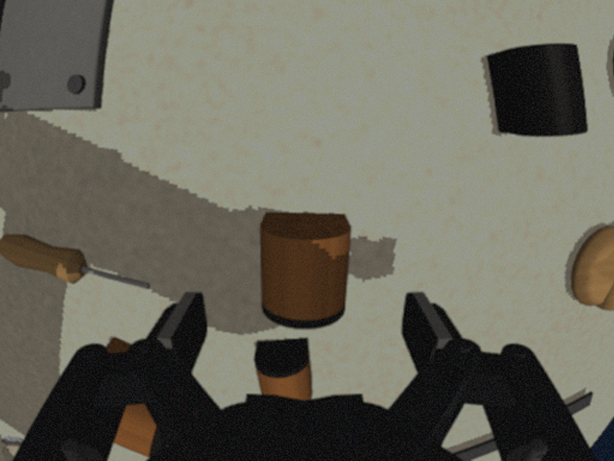

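The heel sits centred and square between the fingers: it spans columns 261-350 and the finger gap is centred on 304. I'll descend and grip.

Request:
{"fn": "drive_tool", "kwargs": {"grip_force": 30, "moves": [{"xyz": [0, 0, -0.7], "twist": [0, 0, 0], "claw": -1}, {"xyz": [0, 0, -0.7], "twist": [0, 0, 0], "claw": -1}, {"xyz": [-0.04, -0.01, -0.25], "twist": [0, 0, 0], "claw": -1}, {"xyz": [0, 0, 0], "twist": [0, 0, 0], "claw": 1}, {"xyz": [0, 0, 0], "twist": [0, 0, 0], "claw": 1}, {"xyz": [0, 0, 0], "twist": [0, 0, 0], "claw": 1}, {"xyz": [0, 0, 0], "twist": [0, 0, 0], "claw": 1}, {"xyz": [0, 0, 0], "twist": [0, 0, 0], "claw": 1}]}}

```text
time_s: 7.08
position: [0.4494, -0.292, 0.0108]
tcp_rot: [0.996, 0.089, 0.001, 0.001]
wrist_force: [0.9, 1.1, 6.3]
finger_gap: 0.579
finger_force: 32.1
```

Request:
{"fn": "drive_tool", "kwargs": {"moves": [{"xyz": [0, 0, 0.5], "twist": [0, 0, 0], "claw": 1}, {"xyz": [0, 0, 1], "twist": [0, 0, 0], "claw": 1}, {"xyz": [0, 0, 1], "twist": [0, 0, 0], "claw": 1}, {"xyz": [0.6, 0.9, 1], "twist": [0, 0, -0.035], "claw": 1}, {"xyz": [0.6, 0.9, 0.5], "twist": [0, 0, 0], "claw": 1}, {"xyz": [0.6, 0.9, 0], "twist": [0, 0, 0], "claw": 1}, {"xyz": [0, 0.8, 0], "twist": [0, 0, 0], "claw": 1}, {"xyz": [0, 0, 0], "twist": [0, 0, 0], "claw": 1}, {"xyz": [0, 0, 0], "twist": [0, 0, 0], "claw": 1}]}}

```text
time_s: 8.2
position: [0.52, -0.1517, 0.1693]
tcp_rot: [0.999, 0.034, -0.0, -0.0]
wrist_force: [0.8, 0.1, -1.0]
finger_gap: 0.581
finger_force: 31.4
```

```bash
cat > g.py <<'E'
from h import *
np.set_printoptions(precision=4,suppress=True)
s=shot("wrist");save(s,"w4",1.55);np.savez("w4.npz",M=s["cam_to_world"],k=[s["fx"],s["fy"],s["cx"],s["cy"]])
print(env.observe()["position"],env.observe()["finger_gap"],env.observe()["wrist_force"])
for t,z in [("bed",.012),("mouth",.012),("fixed_pad",.042),("screw_knob",.042),("handle_grip",.042),("stop_rail",.012),("clamp",0),("lever_tail",.042),("pad",.042)]:
        for r in env.tip_of(s,t)[:1]: print(t,round(r["conf"],2),np.round(r["point"],1),at(s,r["point"],z)[:2])
E
python3 g.py
```

```text
[ 0.52   -0.1521  0.1692] 0.5822076351320541 [-0.6433 -0.0156 -0.8081]
bed 0.8 [165.4 103.6] [ 0.5901 -0.0595]
mouth 0.68 [209.6 104. ] [ 0.5908 -0.1044]
fixed_pad 0.82 [160.4  75.2] [ 0.6168 -0.0626]
screw_knob 0.58 [210.7 107.5] [ 0.5886 -0.1098]
stop_rail 0.96 [144.8 104.6] [ 0.5889 -0.0373]
clamp 0.57 [102.5 107.2] [0.5863 0.0187]
pad 0.9 [147.6 164.2] [ 0.5343 -0.0513]
```

View pics/w4.png

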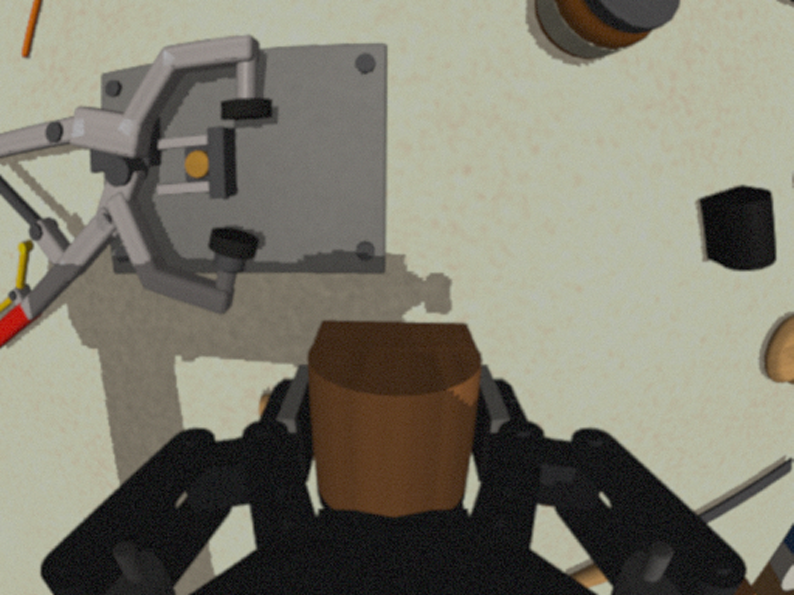

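Plate corners are at (101,72), (386,43), (385,272) and (114,272). The stop block's face runs from (236,127) to (236,197), and the heel is held straight.

```bash
cat > i.py <<'E'
from h import *
np.set_printoptions(precision=4,suppress=True)
d=np.load("w4.npz");s=dict(cam_to_world=d["M"],fish=True,**dict(zip(("fx","fy","cx","cy"),d["k"])))
C=np.array([(101,72),(386,43),(385,272),(114,272)])/1.55
W=np.array([at(s,c,.012)[:2] for c in C]);print(W)
L=np.array([(.074,.042),(.074,-.163),(-.076,-.163),(-.076,.042)])
a=L-L.mean(0);b=W-W.mean(0);th=np.arctan2((a[:,0]*b[:,1]-a[:,1]*b[:,0]).sum(),(a*b).sum())
R=np.array([[np.cos(th),-np.sin(th)],[np.sin(th),np.cos(th)]]);t=W.mean(0)-R@L.mean(0);print("clamp",t,th,W-(L@R.T+t))
for p in [(-.004,-.128),(0,-.083),(.0255,-.083),(.032,.188),(-.132,.166),(-.056,.186)]: print(p,R@p+t)
for q in [(236,127),(236,197),(248,112),(233,235)]: print(R.T@(at(s,np.array(q)/1.55,.037)[:2]-t))
E
python3 i.py
```

```text
[[ 0.6577  0.065 ]
 [ 0.6686 -0.1376]
 [ 0.521  -0.1467]
 [ 0.5096  0.0559]]
clamp [0.5868 0.0196] 0.05726562456794905 [[-0.0005 -0.0008]
 [-0.0014  0.0013]
 [ 0.0008  0.0008]
 [ 0.0011 -0.0013]]
(-0.004, -0.128) [ 0.5901 -0.1084]
(0, -0.083) [ 0.5915 -0.0632]
(0.0255, -0.083) [ 0.617  -0.0618]
(0.032, 0.188) [0.6079 0.2091]
(-0.132, 0.166) [0.4455 0.1778]
(-0.056, 0.186) [0.5202 0.2021]
[ 0.02   -0.0743]
[-0.0221 -0.073 ]
[ 0.0285 -0.0819]
[-0.0453 -0.0696]
```

Request:
{"fn": "drive_tool", "kwargs": {"moves": [{"xyz": [0.88, 0.54, 0], "twist": [0, 0, -0.003], "claw": 1}, {"xyz": [0.87, 0.54, 0], "twist": [0, 0, 0], "claw": 1}, {"xyz": [0, 0, -1], "twist": [0, 0, 0], "claw": 1}, {"xyz": [0, 0, -1], "twist": [0, 0, 0], "claw": 1}, {"xyz": [0, 0, -1], "twist": [0, 0, 0], "claw": 1}, {"xyz": [0, 0, -0.4], "twist": [0, 0, 0], "claw": 1}, {"xyz": [0, 0, 0], "twist": [0, 0, 0], "claw": 1}, {"xyz": [0, 0, 0], "twist": [0, 0, 0], "claw": 1}]}}

```text
time_s: 9.7
position: [0.5917, -0.1084, 0.035]
tcp_rot: [1.0, 0.029, 0.002, 0.0]
wrist_force: [-0.4, 0.1, -1.5]
finger_gap: 0.581
finger_force: 31.4
```

Request:
{"fn": "drive_tool", "kwargs": {"moves": [{"xyz": [-0.04, 0, -0.15], "twist": [0, 0, 0], "claw": 1}, {"xyz": [0, 0, -0.1], "twist": [0, 0, 0], "claw": 1}, {"xyz": [0, 0, -0.05], "twist": [0, 0, 0], "claw": 1}, {"xyz": [0, 0, 0], "twist": [0, 0, 0], "claw": 1}]}}

```text
time_s: 10.2
position: [0.5886, -0.1084, 0.0228]
tcp_rot: [1.0, 0.029, 0.0, 0.0]
wrist_force: [-3.1, 1.0, 6.5]
finger_gap: 0.58
finger_force: 32.5
```

Bed contact, so the heel is down. I'll open part way, look, then raise.

Request:
{"fn": "drive_tool", "kwargs": {"moves": [{"xyz": [0, 0, 0], "twist": [0, 0, 0], "claw": -0.4}, {"xyz": [0, 0, 0], "twist": [0, 0, 0], "claw": -0.4}, {"xyz": [0, 0, 0], "twist": [0, 0, 0], "claw": -0.4}, {"xyz": [0, 0, 0], "twist": [0, 0, 0], "claw": -0.4}, {"xyz": [0, 0, 0.5], "twist": [0, 0, 0], "claw": -0.4}, {"xyz": [0, 0, 1], "twist": [0, 0, 0], "claw": -0.4}, {"xyz": [0, 0, 1], "twist": [0, 0, 0], "claw": 1}, {"xyz": [0, -0.85, 0], "twist": [0, 0, 0], "claw": 1}, {"xyz": [0, -0.85, 0], "twist": [0, 0, 0], "claw": 1}, {"xyz": [0, 0, 0], "twist": [0, 0, 0], "claw": 1}]}}

```text
time_s: 11.45
position: [0.5883, -0.1782, 0.1211]
tcp_rot: [1.0, 0.027, -0.0, 0.0]
wrist_force: [0.8, 0.5, -0.2]
finger_gap: -0.0
finger_force: 0.0
```

```bash
cat > j.py <<'E'
from h import *
np.set_printoptions(precision=4,suppress=True)
o=env.observe();print(o["position"],o["finger_gap"],o["wrist_force"])
s=shot("wrist");save(s,"w5",1.2)
T=np.array([.5868,.0196]);c,w=np.cos(.0573),np.sin(.0573);R=np.array([[c,-w],[w,c]])
for t,z in [("heel",.012),("fixed_pad",.042),("pad",.042)]:
        for r in env.tip_of(s,t)[:2]:
            p=at(s,r["point"],z)[:2];print(t,round(r["conf"],2),np.round(r["point"],1),p,R.T@(p-T))
E
python3 j.py
```

```text
[ 0.5883 -0.1782  0.1211] -0.00037607915822462343 [ 0.7569  0.488  -0.2253]
heel 0.72 [174.6 189.3] [ 0.5867 -0.109 ] [-0.0075 -0.1284]
fixed_pad 0.61 [109.  158.7] [ 0.6193 -0.062 ] [ 0.0277 -0.0833]
pad 0.88 [108.5 248.6] [ 0.5375 -0.0513] [-0.0533 -0.068 ]
pad 0.21 [103.5 183.1] [ 0.5987 -0.055 ] [ 0.0076 -0.0751]
```

View pics/w5.png

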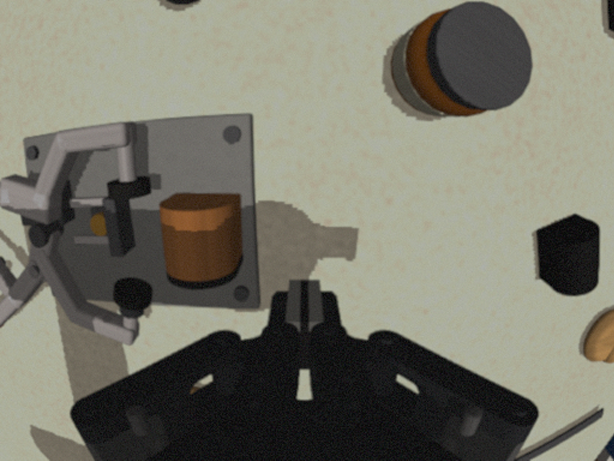

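The heel lies squarely in the mouth at (202,240), clear of both pads. Next I push it with closed fingers from its outer side.

Request:
{"fn": "drive_tool", "kwargs": {"moves": [{"xyz": [0.11, 0, -1], "twist": [0, 0, 0.001], "claw": 1}, {"xyz": [0, 0, -1], "twist": [0, 0, 0], "claw": 1}, {"xyz": [0, 0, -0.37], "twist": [0, 0, 0], "claw": 1}, {"xyz": [-0.02, 0.35, 0], "twist": [0, 0, 0], "claw": 1}, {"xyz": [-0.01, 0.2, 0], "twist": [0, 0, 0], "claw": 1}, {"xyz": [-0.006, 0.1, 0], "twist": [0, 0, 0], "claw": 1}, {"xyz": [-0.006, 0.1, 0], "twist": [0, 0, 0], "claw": 1}, {"xyz": [-0.006, 0.1, 0], "twist": [0, 0, 0], "claw": 1}, {"xyz": [-0.006, 0.1, 0], "twist": [0, 0, 0], "claw": 1}, {"xyz": [-0.006, 0.1, 0], "twist": [0, 0, 0], "claw": 1}, {"xyz": [-0.006, 0.1, 0], "twist": [0, 0, 0], "claw": 1}, {"xyz": [-0.006, 0.1, 0], "twist": [0, 0, 0], "claw": 1}, {"xyz": [-0.006, 0.1, 0], "twist": [0, 0, 0], "claw": 1}]}}

```text
time_s: 13.28
position: [0.5899, -0.1221, 0.0265]
tcp_rot: [1.0, 0.031, -0.0, 0.0]
wrist_force: [0.5, -1.4, 0.7]
finger_gap: -0.001
finger_force: 0.5
```

Request:
{"fn": "drive_tool", "kwargs": {"moves": [{"xyz": [-0.002, 0.04, 0], "twist": [0, 0, 0], "claw": 1}, {"xyz": [-0.002, 0.04, 0], "twist": [0, 0, 0], "claw": 1}, {"xyz": [-0.002, 0.04, 0], "twist": [0, 0, 0], "claw": 1}, {"xyz": [-0.002, 0.04, 0], "twist": [0, 0, 0], "claw": 1}]}}

```text
time_s: 13.78
position: [0.5896, -0.1159, 0.0265]
tcp_rot: [1.0, 0.03, -0.0, -0.0]
wrist_force: [-0.4, -0.0, 0.8]
finger_gap: 0.001
finger_force: 0.4
```

```bash
cat > k.py <<'E'
from h import *
o=env.observe();print(o["position"],o["wrist_force"])
T=np.array([.5868,.0196]);c,w=np.cos(.0573),np.sin(.0573);R=np.array([[c,-w],[w,c]])
print("tcp clamp",R.T@(o["position"][:2]-T))
s=shot("top")
for t,z in [("heel",.012)]:
        for r in env.tip_of(s,t)[:5]:
            p=at(s,r["point"],z)[:2];print(t,round(r["conf"],2),p,R.T@(p-T))
E
python3 k.py
```

```text
[ 0.58957604 -0.115938    0.0264676 ] [-0.39808768 -0.04782166  0.8228351 ]
tcp clamp [-0.00499059 -0.13547454]
heel 0.56 [ 0.30939407 -0.17932874] [-0.28834303 -0.18271559]
heel 0.55 [ 0.59009672 -0.07376518] [-0.00205559 -0.09340075]
```

Request:
{"fn": "drive_tool", "kwargs": {"moves": [{"xyz": [-0.001, 0.025, 0], "twist": [0, 0, 0], "claw": 1}, {"xyz": [-0.001, 0.025, 0], "twist": [0, 0, 0], "claw": 1}]}}

```text
time_s: 14.12
position: [0.5895, -0.114, 0.0265]
tcp_rot: [1.0, 0.03, -0.0, -0.0]
wrist_force: [-0.2, -1.1, -0.2]
finger_gap: -0.0
finger_force: 0.3
```

Request:
{"fn": "drive_tool", "kwargs": {"moves": [{"xyz": [-0.001, 0.025, 0], "twist": [0, 0, 0], "claw": 1}, {"xyz": [-0.001, 0.025, 0], "twist": [0, 0, 0], "claw": 1}]}}

```text
time_s: 14.38
position: [0.5894, -0.1119, 0.0265]
tcp_rot: [1.0, 0.03, -0.0, -0.0]
wrist_force: [0.7, -0.5, 0.5]
finger_gap: -0.004
finger_force: 0.3
```

Request:
{"fn": "drive_tool", "kwargs": {"moves": [{"xyz": [-0.001, 0.025, 0], "twist": [0, 0, 0], "claw": 1}, {"xyz": [-0.001, 0.025, 0], "twist": [0, 0, 0], "claw": 1}]}}

```text
time_s: 14.62
position: [0.5893, -0.1099, 0.0265]
tcp_rot: [1.0, 0.03, -0.0, -0.0]
wrist_force: [-0.2, -0.2, 0.3]
finger_gap: 0.0
finger_force: 0.3
```

Request:
{"fn": "drive_tool", "kwargs": {"moves": [{"xyz": [-0.001, 0.025, 0], "twist": [0, 0, 0], "claw": 1}, {"xyz": [-0.001, 0.025, 0], "twist": [0, 0, 0], "claw": 1}]}}

```text
time_s: 14.88
position: [0.5888, -0.1091, 0.0266]
tcp_rot: [1.0, 0.031, -0.001, 0.001]
wrist_force: [-1.4, -8.5, 0.6]
finger_gap: 0.0
finger_force: 4.3
```

Request:
{"fn": "drive_tool", "kwargs": {"moves": [{"xyz": [-0.001, 0.025, 0], "twist": [0, 0, 0], "claw": 1}, {"xyz": [-0.001, 0.025, 0], "twist": [0, 0, 0], "claw": 1}]}}

```text
time_s: 15.12
position: [0.5888, -0.1089, 0.0269]
tcp_rot: [1.0, 0.031, -0.001, 0.002]
wrist_force: [-0.5, -16.0, 1.5]
finger_gap: -0.002
finger_force: 7.9
```

```bash
python3 k.py; python3 -c "
from h import *
save(shot('top'),'t2',5,(250,140,350,230))"
```

```text
[ 0.58877204 -0.10888647  0.02685709] [ -0.48144338 -15.99587522   1.46173987]
tcp clamp [-0.00538944 -0.12838854]
heel 0.67 [ 0.36947133 -0.28715248] [-0.23453929 -0.29380292]
heel 0.65 [ 0.58548016 -0.06586486] [-0.00621214 -0.08524901]
heel 0.61 [ 0.31333431 -0.17712737] [-0.28428319 -0.18074349]
```

View pics/t2.png

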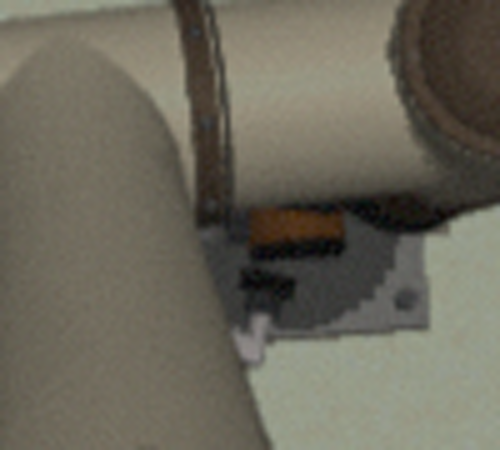

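The top crop shows the arm over the clamp with the heel between the pads near (295,230). It is firm against the stop at 16 N, so I back off now and go to the handle.

Request:
{"fn": "drive_tool", "kwargs": {"moves": [{"xyz": [0, -0.06, 0], "twist": [0, 0, 0], "claw": 1}, {"xyz": [0, -0.3, 0], "twist": [0, 0, 0], "claw": 1}, {"xyz": [0, -0.6, 0], "twist": [0, 0, 0], "claw": 1}, {"xyz": [0, 0, 1], "twist": [0, 0, 0], "claw": 1}, {"xyz": [0, 0, 1], "twist": [0, 0, 0], "claw": 1}, {"xyz": [-0.48, 0.86, 0], "twist": [0, 0, 0.04], "claw": 1}, {"xyz": [-0.48, 0.86, 0], "twist": [0, 0, 0.04], "claw": 1}, {"xyz": [-0.48, 0.86, 0], "twist": [0, 0, 0], "claw": 1}, {"xyz": [-0.48, 0.86, 0], "twist": [0, 0, 0], "claw": 1}, {"xyz": [-0.48, 0.86, 0], "twist": [0, 0, 0], "claw": 1}, {"xyz": [-0.48, 0.86, 0], "twist": [0, 0, 0], "claw": 1}, {"xyz": [-0.48, 0.86, 0], "twist": [0, 0, 0], "claw": 1}, {"xyz": [-0.48, 0.86, 0], "twist": [0, 0, 0], "claw": 1}, {"xyz": [-0.48, 0.86, 0], "twist": [0, 0, 0], "claw": 1}, {"xyz": [0, 0, 0], "twist": [0, 0, 0], "claw": 1}]}}

```text
time_s: 17.15
position: [0.4159, 0.1672, 0.1069]
tcp_rot: [0.988, 0.158, 0.0, -0.0]
wrist_force: [1.0, -0.2, 0.2]
finger_gap: 0.001
finger_force: 0.0
```

```bash
cat > l.py <<'E'
from h import *
np.set_printoptions(precision=4,suppress=True)
o=env.observe();print(o["position"],o["wrist_force"])
T=np.array([.5868,.0196]);c,w=np.cos(.0573),np.sin(.0573);R=np.array([[c,-w],[w,c]])
print("tcp clamp",R.T@(o["position"][:2]-T))
for n in("wrist","side","top"):
    s=shot(n)
    if n=="wrist":save(s,"w6",1.2)
    for t,z in [("heel",.012),("handle_grip",.042),("lever_tail",.042)]:
        for r in env.tip_of(s,t)[:3]:
            p=at(s,r["point"],z)[:2]
            if abs((R.T@(p-T))[0])<.2: print(n,t,round(r["conf"],2),p,R.T@(p-T))
E
python3 l.py
```

```text
[0.4159 0.1672 0.1069] [ 0.9741 -0.2215  0.2466]
tcp clamp [-0.1622  0.1571]
wrist handle_grip 0.92 [0.446  0.1808] [-0.1314  0.169 ]
wrist lever_tail 0.74 [0.4582 0.2266] [-0.1165  0.214 ]
side heel 0.78 [ 0.5865 -0.0787] [-0.006  -0.0981]
side handle_grip 0.78 [0.4495 0.1862] [-0.1275  0.1742]
side handle_grip 0.5 [ 0.5792 -0.0215] [-0.01   -0.0406]
side lever_tail 0.62 [0.459  0.2061] [-0.1169  0.1935]
top heel 0.96 [ 0.5866 -0.0795] [-0.0058 -0.0989]
top handle_grip 0.76 [0.4496 0.1862] [-0.1274  0.1742]
```

View pics/w6.png

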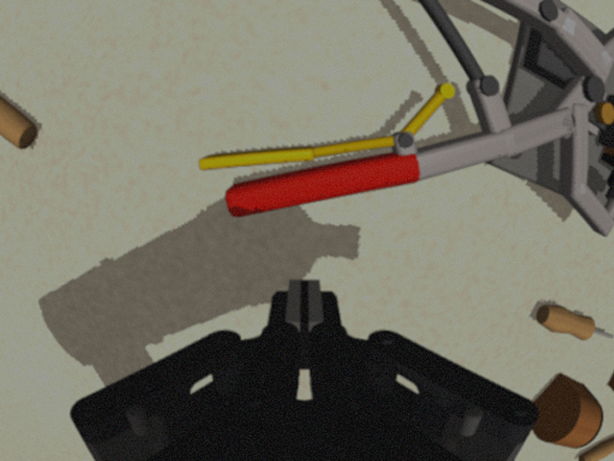

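The heel is at home in both outside cameras. In the wrist view the red sleeve runs from (232,200) to (415,165), 22 mm ahead of the closed fingers and clear for the descent.

Request:
{"fn": "drive_tool", "kwargs": {"moves": [{"xyz": [0, 0, -1], "twist": [0, 0, 0], "claw": 1}, {"xyz": [0, 0, -0.65], "twist": [0, 0, 0], "claw": 1}, {"xyz": [0.25, 0.11, 0], "twist": [0, 0, 0], "claw": 1}, {"xyz": [0.1, 0.05, 0], "twist": [0, 0, 0], "claw": 1}, {"xyz": [0.05, 0.02, 0], "twist": [0, 0, 0], "claw": 1}, {"xyz": [0.05, 0.02, 0], "twist": [0, 0, 0], "claw": 1}]}}

```text
time_s: 18.5
position: [0.4342, 0.1731, 0.0411]
tcp_rot: [0.988, 0.155, -0.0, -0.0]
wrist_force: [-3.2, -0.9, 2.3]
finger_gap: 0.004
finger_force: 1.3
```

Request:
{"fn": "drive_tool", "kwargs": {"moves": [{"xyz": [0.05, 0.02, 0], "twist": [0, 0, 0], "claw": 1}, {"xyz": [0.05, 0.02, 0], "twist": [0, 0, 0], "claw": 1}]}}

```text
time_s: 18.75
position: [0.4369, 0.1738, 0.0404]
tcp_rot: [0.988, 0.155, -0.002, 0.001]
wrist_force: [-5.5, -0.3, 3.0]
finger_gap: 0.001
finger_force: 2.4
```

Request:
{"fn": "drive_tool", "kwargs": {"moves": [{"xyz": [0.05, 0.02, 0], "twist": [0, 0, 0], "claw": 1}, {"xyz": [0.05, 0.02, 0], "twist": [0, 0, 0], "claw": 1}]}}

```text
time_s: 19.0
position: [0.441, 0.1756, 0.0403]
tcp_rot: [0.988, 0.155, -0.002, 0.001]
wrist_force: [-5.2, 0.6, 3.1]
finger_gap: -0.002
finger_force: 2.3
```

Request:
{"fn": "drive_tool", "kwargs": {"moves": [{"xyz": [0.08, 0.035, 0], "twist": [0, 0, 0], "claw": 1}, {"xyz": [0.08, 0.035, 0], "twist": [0, 0, 0], "claw": 1}, {"xyz": [0.08, 0.033, 0], "twist": [0, 0, 0], "claw": 1}, {"xyz": [0.08, 0.032, 0], "twist": [0, 0, 0], "claw": 1}, {"xyz": [0.08, 0.03, 0], "twist": [0, 0, 0], "claw": 1}, {"xyz": [0.08, 0.03, 0], "twist": [0, 0, 0], "claw": 1}]}}

```text
time_s: 19.75
position: [0.4616, 0.184, 0.0404]
tcp_rot: [0.988, 0.155, -0.0, 0.0]
wrist_force: [-3.9, -0.8, 1.9]
finger_gap: -0.001
finger_force: 1.8
```

Request:
{"fn": "drive_tool", "kwargs": {"moves": [{"xyz": [0.06, 0.021, 0], "twist": [0, 0, 0], "claw": 1}, {"xyz": [0.06, 0.02, 0], "twist": [0, 0, 0], "claw": 1}, {"xyz": [0.06, 0.02, 0], "twist": [0, 0, 0], "claw": 1}, {"xyz": [0.06, 0.02, 0], "twist": [0, 0, 0], "claw": 1}]}}

```text
time_s: 20.25
position: [0.4707, 0.1871, 0.0404]
tcp_rot: [0.988, 0.155, -0.001, 0.0]
wrist_force: [-6.3, -2.4, 1.9]
finger_gap: -0.001
finger_force: 2.9
```

Request:
{"fn": "drive_tool", "kwargs": {"moves": [{"xyz": [0.06, 0.018, 0], "twist": [0, 0, 0], "claw": 1}, {"xyz": [0.06, 0.017, 0], "twist": [0, 0, 0], "claw": 1}, {"xyz": [0.06, 0.016, 0], "twist": [0, 0, 0], "claw": 1}]}}

```text
time_s: 20.62
position: [0.4767, 0.189, 0.0403]
tcp_rot: [0.988, 0.155, -0.002, 0.0]
wrist_force: [-9.3, 0.7, 4.1]
finger_gap: 0.002
finger_force: 4.5
```

Request:
{"fn": "drive_tool", "kwargs": {"moves": [{"xyz": [0.05, 0.013, 0], "twist": [0, 0, 0], "claw": 1}, {"xyz": [0.05, 0.013, 0], "twist": [0, 0, 0], "claw": 1}, {"xyz": [0.05, 0.012, 0], "twist": [0, 0, 0], "claw": 1}]}}

```text
time_s: 21.0
position: [0.4825, 0.1908, 0.0403]
tcp_rot: [0.988, 0.155, -0.002, 0.0]
wrist_force: [-9.3, 1.2, 4.1]
finger_gap: 0.002
finger_force: 4.7
```

Request:
{"fn": "drive_tool", "kwargs": {"moves": [{"xyz": [0.05, 0.012, 0], "twist": [0, 0, 0], "claw": 1}, {"xyz": [0.05, 0.012, 0], "twist": [0, 0, 0], "claw": 1}, {"xyz": [0.05, 0.012, 0], "twist": [0, 0, 0], "claw": 1}]}}

```text
time_s: 21.38
position: [0.4891, 0.1927, 0.0403]
tcp_rot: [0.988, 0.155, -0.001, -0.0]
wrist_force: [-7.8, 2.3, 3.5]
finger_gap: 0.003
finger_force: 3.8
```

Request:
{"fn": "drive_tool", "kwargs": {"moves": [{"xyz": [0.04, 0.01, 0], "twist": [0, 0, 0], "claw": 1}, {"xyz": [0.04, 0.01, 0], "twist": [0, 0, 0], "claw": 1}]}}

```text
time_s: 21.62
position: [0.493, 0.1938, 0.0404]
tcp_rot: [0.988, 0.156, -0.0, -0.0]
wrist_force: [-5.0, 0.2, 2.3]
finger_gap: -0.002
finger_force: 2.8
```

Force is fading near dead centre.

Request:
{"fn": "drive_tool", "kwargs": {"moves": [{"xyz": [0.04, 0.008, 0], "twist": [0, 0, 0], "claw": 1}, {"xyz": [0.04, 0.008, 0], "twist": [0, 0, 0], "claw": 1}]}}

```text
time_s: 21.88
position: [0.4973, 0.1948, 0.0405]
tcp_rot: [0.988, 0.156, 0.001, -0.001]
wrist_force: [-3.3, 2.3, -0.7]
finger_gap: -0.003
finger_force: 1.6
```

Request:
{"fn": "drive_tool", "kwargs": {"moves": [{"xyz": [0.03, 0.006, 0], "twist": [0, 0, 0], "claw": 1}, {"xyz": [0.03, 0.006, 0], "twist": [0, 0, 0], "claw": 1}]}}

```text
time_s: 22.12
position: [0.5002, 0.1949, 0.0407]
tcp_rot: [0.988, 0.156, 0.001, -0.0]
wrist_force: [-1.7, 0.8, -0.4]
finger_gap: 0.005
finger_force: 0.6
```

Request:
{"fn": "drive_tool", "kwargs": {"moves": [{"xyz": [0.025, 0.005, 0], "twist": [0, 0, 0], "claw": 1}, {"xyz": [0, 0, 0], "twist": [0, 0, 0], "claw": 1}]}}

```text
time_s: 22.38
position: [0.5011, 0.1948, 0.0409]
tcp_rot: [0.988, 0.156, 0.001, -0.0]
wrist_force: [0.1, 0.6, -0.3]
finger_gap: 0.001
finger_force: 0.0
```

```bash
sed -i 's/"w6"/"w7"/' l.py; python3 l.py
```

```text
[0.5011 0.1948 0.0409] [ 0.0658  0.5886 -0.3369]
tcp clamp [-0.0755  0.1798]
wrist handle_grip 0.91 [0.5147 0.2036] [-0.0614  0.1878]
wrist handle_grip 0.42 [0.5516 0.0303] [-0.0345  0.0127]
wrist lever_tail 0.91 [0.5467 0.2427] [-0.0272  0.225 ]
side heel 0.58 [ 0.5916 -0.0846] [-0.0012 -0.1043]
side handle_grip 0.57 [0.5082 0.2032] [-0.068   0.1878]
side lever_tail 0.59 [0.5395 0.2359] [-0.0349  0.2187]
top heel 0.72 [ 0.6063 -0.081 ] [ 0.0137 -0.1015]
top handle_grip 0.69 [0.5217 0.2097] [-0.0541  0.1935]
top handle_grip 0.35 [ 0.7645 -0.0757] [ 0.1719 -0.1053]
```

View pics/w7.png

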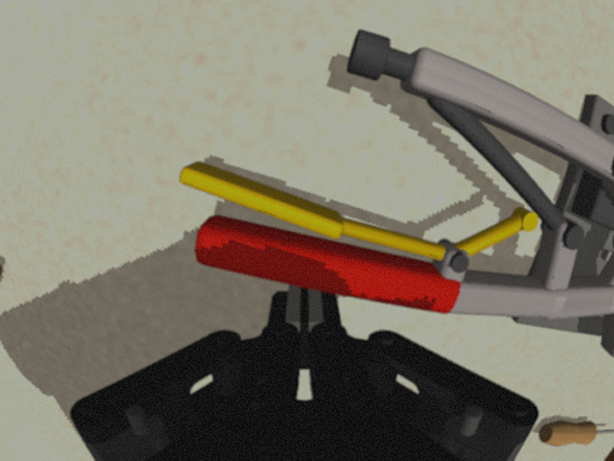

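Zero force and the sleeve appears to have run ahead. I back away and check that it stays locked.

Request:
{"fn": "drive_tool", "kwargs": {"moves": [{"xyz": [-0.1, -0.02, 0], "twist": [0, 0, 0], "claw": 1}, {"xyz": [-0.2, -0.05, 0], "twist": [0, 0, 0], "claw": 1}, {"xyz": [-0.5, -0.2, 0], "twist": [0, 0, 0], "claw": 1}, {"xyz": [0, 0, 0.5], "twist": [0, 0, 0], "claw": 1}, {"xyz": [0, 0, 1], "twist": [0, 0, 0], "claw": 1}, {"xyz": [0, 0, 0.5], "twist": [0, 0, 0], "claw": 1}, {"xyz": [0, 0, 0], "twist": [0, 0, 0], "claw": 1}]}}

```text
time_s: 23.85
position: [0.4685, 0.1843, 0.122]
tcp_rot: [0.988, 0.156, 0.002, -0.001]
wrist_force: [-1.0, 0.4, -0.2]
finger_gap: 0.001
finger_force: 0.0
```

```bash
sed -i 's/"w7"/"w8"/' l.py; python3 l.py
```

```text
[0.4685 0.1843 0.122 ] [-1.0405  0.3783 -0.1596]
tcp clamp [-0.1087  0.1712]
wrist heel 0.75 [ 0.5931 -0.0765] [ 0.0008 -0.0963]
wrist handle_grip 0.7 [0.5135 0.2069] [-0.0624  0.1912]
wrist handle_grip 0.39 [0.5531 0.0273] [-0.0332  0.0096]
wrist lever_tail 0.65 [0.5476 0.2428] [-0.0263  0.2251]
wrist lever_tail 0.58 [0.5815 0.047 ] [-0.0038  0.0277]
side heel 0.59 [ 0.599  -0.0846] [ 0.0062 -0.1047]
side handle_grip 0.8 [0.5094 0.2113] [-0.0663  0.1958]
side lever_tail 0.33 [ 0.6928 -0.2925] [ 0.0879 -0.3177]
top heel 0.93 [ 0.6004 -0.0783] [ 0.008  -0.0985]
top handle_grip 0.87 [0.5107 0.2062] [-0.0653  0.1907]
```

View pics/w8.png

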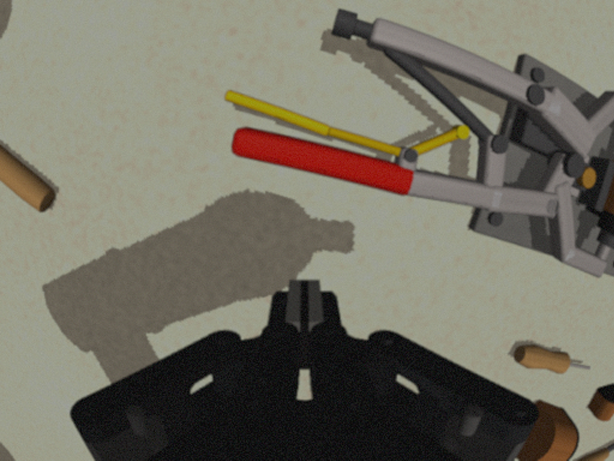

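The handle stays closed, but the measured grip x (about -63) is near dead centre (-66). I'll probe gently to see whether it has really bottomed at -56.

Request:
{"fn": "drive_tool", "kwargs": {"moves": [{"xyz": [0, 0, -1], "twist": [0, 0, 0], "claw": 1}, {"xyz": [0, 0, -1], "twist": [0, 0, 0], "claw": 1}, {"xyz": [0.4, 0.13, -0.03], "twist": [0, 0, 0], "claw": 1}, {"xyz": [0.35, 0.11, 0], "twist": [0, 0, 0], "claw": 1}, {"xyz": [0.05, 0.01, 0], "twist": [0, 0, 0], "claw": 1}, {"xyz": [0.02, 0.0, 0], "twist": [0, 0, 0], "claw": 1}]}}

```text
time_s: 25.2
position: [0.501, 0.1937, 0.0397]
tcp_rot: [0.988, 0.155, 0.0, -0.0]
wrist_force: [0.0, 0.2, 0.8]
finger_gap: 0.0
finger_force: 0.0
```

Request:
{"fn": "drive_tool", "kwargs": {"moves": [{"xyz": [0.025, 0.004, 0], "twist": [0, 0, 0], "claw": 1}, {"xyz": [0, 0, 0], "twist": [0, 0, 0], "claw": 1}]}}

```text
time_s: 25.45
position: [0.5019, 0.1939, 0.0396]
tcp_rot: [0.988, 0.156, 0.0, -0.0]
wrist_force: [0.9, -0.7, 0.8]
finger_gap: 0.004
finger_force: 0.0
```

Request:
{"fn": "drive_tool", "kwargs": {"moves": [{"xyz": [0.025, 0.004, 0], "twist": [0, 0, 0], "claw": 1}, {"xyz": [0, 0, 0], "twist": [0, 0, 0], "claw": 1}]}}

```text
time_s: 25.7
position: [0.5031, 0.1942, 0.0394]
tcp_rot: [0.988, 0.156, 0.0, -0.0]
wrist_force: [-0.4, 0.4, 0.5]
finger_gap: -0.0
finger_force: 0.0
```

Request:
{"fn": "drive_tool", "kwargs": {"moves": [{"xyz": [0.03, 0.004, 0], "twist": [0, 0, 0], "claw": 1}, {"xyz": [0.03, 0.004, 0], "twist": [0, 0, 0], "claw": 1}, {"xyz": [0, 0, 0], "twist": [0, 0, 0], "claw": 1}]}}

```text
time_s: 26.08
position: [0.5055, 0.1945, 0.0393]
tcp_rot: [0.988, 0.156, 0.0, -0.0]
wrist_force: [-0.6, 0.7, 0.8]
finger_gap: -0.001
finger_force: 0.0
```

No contact 4.4 mm further on, so the handle did snap past centre onto its stop. I retreat and hold off while it nips by itself.

Request:
{"fn": "drive_tool", "kwargs": {"moves": [{"xyz": [-0.3, -0.05, 0], "twist": [0, 0, 0], "claw": 1}, {"xyz": [-0.5, -0.1, 0], "twist": [0, 0, 0], "claw": 1}, {"xyz": [0, 0, 1], "twist": [0, 0, 0], "claw": 1}, {"xyz": [0, 0, 1], "twist": [0, 0, 0], "claw": 1}, {"xyz": [0, 0, 0.3], "twist": [0, 0, 0], "claw": 1}, {"xyz": [0.85, 0.45, 0], "twist": [0, 0, -0.05], "claw": 1}, {"xyz": [0.85, 0.45, 0], "twist": [0, 0, -0.05], "claw": 1}, {"xyz": [0.85, 0.45, 0], "twist": [0, 0, 0], "claw": 1}, {"xyz": [0, 0, 0], "twist": [0, 0, 0], "claw": 1}, {"xyz": [0, 0, 0], "twist": [0, 0, 0], "claw": 1}, {"xyz": [0, 0, 0], "twist": [0, 0, 0], "claw": 1}, {"xyz": [0, 0, 0], "twist": [0, 0, 0], "claw": 1}, {"xyz": [0, 0, 0], "twist": [0, 0, 0], "claw": 1}, {"xyz": [0, 0, 0], "twist": [0, 0, 0], "claw": 1}, {"xyz": [0, 0, 0], "twist": [0, 0, 0], "claw": 1}, {"xyz": [0, 0, 0], "twist": [0, 0, 0], "claw": 1}, {"xyz": [0, 0, 0], "twist": [0, 0, 0], "claw": 1}, {"xyz": [0, 0, 0], "twist": [0, 0, 0], "claw": 1}, {"xyz": [0, 0, 0], "twist": [0, 0, 0], "claw": 1}, {"xyz": [0, 0, 0], "twist": [0, 0, 0], "claw": 1}]}}

```text
time_s: 28.58
position: [0.5754, 0.2424, 0.1313]
tcp_rot: [1.0, -0.001, -0.0, -0.0]
wrist_force: [-0.1, 0.6, 0.2]
finger_gap: -0.003
finger_force: 0.0
```

```bash
cat > m.py <<'E'
from h import *
np.set_printoptions(precision=4,suppress=True)
o=env.observe();print(o["position"],o["tcp_rot"])
for n in("wrist","top"):
    s=shot(n);b=s["img"].astype(int);r,g,bl=b[...,0],b[...,1],b[...,2]
    for nm,m in(("yellow",(r>110)&(g>90)&(bl<60)),("red",(r>100)&(g<45)&(bl<45))):
        k,l,st,ce=cv2.connectedComponentsWithStats(m.astype(np.uint8))
        i=1+int(np.argmax(st[1:,4]));y,x=np.nonzero(l==i)
        if len(x)<10: continue
        P=np.array([at(s,(a,c),.047)[:2] for a,c in zip(x,y)]);q=np.argsort(P[:,1]);print(n,nm,len(x))
        for lo in np.arange(P[:,1].min(),P[:,1].max(),.012):
            e=P[(P[:,1]>=lo)&(P[:,1]<lo+.012)]
            if len(e): print("  y %.3f x %.4f..%.4f"%(lo+.006,e[:,0].min(),e[:,0].max()))
    for t in("lever_tail","screw_knob"):
        for r in env.tip_of(s,t)[:2]: print(n,t,r["conf"],at(s,r["point"],.042)[:2])
E
python3 m.py
```

```text
[0.5754 0.2424 0.1313] [ 1.     -0.0009 -0.     -0.    ]
wrist yellow 493
  y 0.155 x 0.5471..0.5521
  y 0.167 x 0.5468..0.5523
  y 0.179 x 0.5469..0.5518
  y 0.191 x 0.5438..0.5520
  y 0.203 x 0.5438..0.5487
  y 0.215 x 0.5450..0.5507
  y 0.227 x 0.5461..0.5489
wrist red 1471
  y 0.142 x 0.5238..0.5392
  y 0.154 x 0.5233..0.5396
  y 0.166 x 0.5230..0.5390
  y 0.178 x 0.5224..0.5384
  y 0.190 x 0.5219..0.5379
  y 0.202 x 0.5214..0.5373
  y 0.214 x 0.5208..0.5367
wrist lever_tail 0.91 [0.553  0.2436]
top yellow 453
  y -0.522 x 0.8992..0.9165
  y -0.510 x 0.8244..0.9140
  y -0.498 x 0.8104..0.9026
  y -0.486 x 0.8077..0.9029
  y -0.474 x 0.7965..0.8974
  y -0.462 x 0.7910..0.9123
  y -0.450 x 0.7913..0.9126
  y -0.438 x 0.8143..0.9099
top red 275
  y 0.516 x 0.8280..0.9280
  y 0.528 x 0.8282..0.9282
  y 0.540 x 0.8285..0.9284
  y 0.552 x 0.8288..0.8933
  y 0.564 x 0.8262..0.8935
  y 0.576 x 0.8264..0.8295
  y 0.588 x 0.8267..0.8298
  y 0.600 x 0.8270..0.8301
  y 0.612 x 0.8272..0.9274
  y 0.624 x 0.8275..0.9277
top lever_tail 0.58 [0.5493 0.2429]
top screw_knob 0.7 [0.6154 0.2246]
top screw_knob 0.21 [ 0.4053 -0.1195]
```

The sleeve's outer face measures clamp x -55, so it is locked. The lever's inner face is near world x 0.555, leaving about 9 mm of room. The clamp has held for over 3 s, so I descend and flick.

Request:
{"fn": "drive_tool", "kwargs": {"moves": [{"xyz": [0.04, 0, -1], "twist": [0, 0, 0], "claw": 1}, {"xyz": [0, 0, -0.8], "twist": [0, 0, 0], "claw": 1}, {"xyz": [0, 0, -0.43], "twist": [0, 0, 0], "claw": 1}, {"xyz": [0, 0, 0], "twist": [0, 0, 0], "claw": 1}, {"xyz": [-0.1, 0, 0], "twist": [0, 0, 0], "claw": 1}, {"xyz": [-0.1, 0, 0], "twist": [0, 0, 0], "claw": 1}]}}

```text
time_s: 29.62
position: [0.5694, 0.2429, 0.0435]
tcp_rot: [1.0, -0.001, 0.001, -0.001]
wrist_force: [0.6, 0.6, -0.1]
finger_gap: -0.001
finger_force: 0.0
```

Request:
{"fn": "drive_tool", "kwargs": {"moves": [{"xyz": [-0.06, 0, 0], "twist": [0, 0, 0], "claw": 1}, {"xyz": [-0.06, 0, 0], "twist": [0, 0, 0], "claw": 1}, {"xyz": [-0.06, 0, 0], "twist": [0, 0, 0], "claw": 1}]}}

```text
time_s: 30.0
position: [0.5628, 0.2428, 0.0429]
tcp_rot: [1.0, -0.001, 0.001, -0.001]
wrist_force: [2.0, -0.8, 0.6]
finger_gap: -0.004
finger_force: 1.2
```

Request:
{"fn": "drive_tool", "kwargs": {"moves": [{"xyz": [-0.06, 0, 0], "twist": [0, 0, 0], "claw": 1}, {"xyz": [-0.06, 0, 0], "twist": [0, 0, 0], "claw": 1}]}}

```text
time_s: 30.25
position: [0.5573, 0.2428, 0.0424]
tcp_rot: [1.0, -0.001, 0.0, -0.0]
wrist_force: [2.1, 0.6, 1.8]
finger_gap: -0.002
finger_force: 0.9
```

Request:
{"fn": "drive_tool", "kwargs": {"moves": [{"xyz": [-0.06, 0, 0], "twist": [0, 0, 0], "claw": 1}, {"xyz": [-0.06, 0, 0], "twist": [0, 0, 0], "claw": 1}]}}

```text
time_s: 30.5
position: [0.5518, 0.2424, 0.0419]
tcp_rot: [1.0, -0.001, -0.0, 0.0]
wrist_force: [1.4, 0.2, 1.0]
finger_gap: -0.001
finger_force: 0.6
```

Request:
{"fn": "drive_tool", "kwargs": {"moves": [{"xyz": [-0.06, 0, 0], "twist": [0, 0, 0], "claw": 1}, {"xyz": [0, 0, 0], "twist": [0, 0, 0], "claw": 1}]}}

```text
time_s: 30.75
position: [0.5491, 0.2422, 0.0418]
tcp_rot: [1.0, -0.001, -0.001, 0.0]
wrist_force: [1.8, 1.0, 0.3]
finger_gap: -0.001
finger_force: 0.2
```

```bash
sed -i 's/for n in("wrist","top")/for n in("wrist",)/' m.py; python3 m.py | grep -A12 -E "red|lever"
```

```text
wrist red 1383
  y 0.139 x 0.5181..0.5347
  y 0.151 x 0.5168..0.5350
  y 0.163 x 0.5162..0.5341
  y 0.175 x 0.5185..0.5328
  y 0.187 x 0.5267..0.5320
wrist screw_knob 0.83 [0.608  0.2095]
```

Request:
{"fn": "drive_tool", "kwargs": {"moves": [{"xyz": [-0.05, 0, 0], "twist": [0, 0, 0], "claw": 1}, {"xyz": [-0.05, 0, 0], "twist": [0, 0, 0], "claw": 1}, {"xyz": [0, 0, 0], "twist": [0, 0, 0], "claw": 1}]}}

```text
time_s: 31.28
position: [0.5454, 0.2423, 0.042]
tcp_rot: [1.0, -0.001, -0.0, 0.0]
wrist_force: [-0.2, 0.3, 0.6]
finger_gap: -0.003
finger_force: 0.0
```

Request:
{"fn": "drive_tool", "kwargs": {"moves": [{"xyz": [-0.05, 0, 0], "twist": [0, 0, 0], "claw": 1}, {"xyz": [-0.05, 0, 0], "twist": [0, 0, 0], "claw": 1}, {"xyz": [0, 0, 0], "twist": [0, 0, 0], "claw": 1}]}}

```text
time_s: 31.65
position: [0.5416, 0.2424, 0.0421]
tcp_rot: [1.0, -0.001, -0.0, 0.0]
wrist_force: [0.6, -0.6, -0.5]
finger_gap: -0.001
finger_force: 0.0
```

```bash
python3 m.py | grep -A12 -E "red|lever"
```

```text
wrist red 234
  y 0.128 x 0.4836..0.4990
  y 0.140 x 0.4893..0.4977
wrist screw_knob 0.87 [0.6077 0.2116]
```

The clamp has sprung open. Now clear the arm.

Request:
{"fn": "drive_tool", "kwargs": {"moves": [{"xyz": [0.5, 0.1, 0], "twist": [0, 0, 0], "claw": 1}, {"xyz": [0, 0, 1], "twist": [0, 0, 0], "claw": 1}, {"xyz": [0, 0, 1], "twist": [0, 0, 0], "claw": 1}, {"xyz": [0, 0, 1], "twist": [0, 0, 0], "claw": 1}, {"xyz": [-0.6, 1, 0], "twist": [0, 0, 0], "claw": 1}, {"xyz": [-0.6, 1, 0], "twist": [0, 0, 0], "claw": 1}, {"xyz": [-0.6, 1, 0], "twist": [0, 0, 0], "claw": 1}, {"xyz": [-0.6, 1, 0], "twist": [0, 0, 0], "claw": 1}, {"xyz": [-0.6, 1, 0], "twist": [0, 0, 0], "claw": 1}, {"xyz": [-0.6, 1, 0], "twist": [0, 0, 0], "claw": 1}, {"xyz": [0, 0, 0], "twist": [0, 0, 0], "claw": 1}, {"xyz": [0, 0, 0], "twist": [0, 0, 0], "claw": 1}]}}

```text
time_s: 33.3
position: [0.4177, 0.4861, 0.1619]
tcp_rot: [1.0, -0.001, -0.0, 0.0]
wrist_force: [0.2, -0.4, 0.3]
finger_gap: -0.001
finger_force: 0.0
```

```bash
sed -i 's/"w8"/"w9"/' l.py; python3 l.py; python3 -c "
from h import *
a=shot('top')['img'][100:260,180:420,::-1];b=shot('side')['img'][130:350,170:330,::-1]
b=cv2.resize(b,(233,320));a=cv2.resize(a,(480,320));cv2.imwrite('pics/fin.png',np.hstack([a,b]))"
```

```text
[0.4177 0.4861 0.1619] [ 0.2323 -0.4308  0.2717]
tcp clamp [-0.1421  0.4754]
wrist lever_tail 0.63 [0.4591 0.2266] [-0.1156  0.214 ]
side heel 0.54 [ 0.5896 -0.0686] [-0.0022 -0.0882]
side handle_grip 0.95 [0.4376 0.1773] [-0.14   0.166]
side lever_tail 0.67 [ 0.7589 -0.131 ] [ 0.1632 -0.1603]
side lever_tail 0.41 [0.4596 0.2257] [-0.1152  0.2131]
top heel 0.69 [ 0.6013 -0.0744] [ 0.0091 -0.0947]
top handle_grip 0.91 [0.4506 0.1854] [-0.1265  0.1733]
top lever_tail 0.73 [0.4544 0.2207] [-0.1207  0.2084]
```

View pics/fin.png

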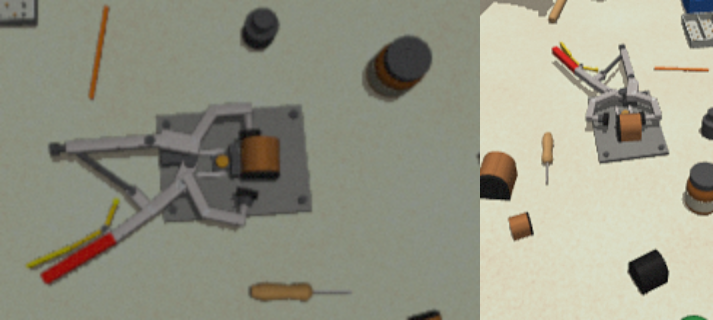

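The jaws are open with the red handle back out at (80,258). The heel lies on the bed at (260,158) against the stop, and nothing else has moved.

```bash
python3 -c "
from cell import env
print(env.sign_off())"
```

```text
the job is handed in; nothing more can be done
None
```

The heel was pushed home against the stop, the clamp snapped over centre and held the lift for over three seconds untouched, and the release lever then sprang it open, leaving the heel on the bed and nothing else visibly moved; I handed it in at about 34 s, and the hardest push on the stop was 16 N against the 18 N limit.

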